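# Raise the counterweighted hold-down arm and push the frame carriage out

## Task

Open the small hold-down press on the worktable: with the fingertips push its counterweighted arm up past the balance point, so that it stays raised by itself. Then, with the arm up, push the carriage under it sideways by its upright plate, all the way to the end stop, so that the spectacle frame lies clear of the press. Do not touch or lift the frame, which stays lying in its nest, do not push the carriage while the arm is down, and leave the other things on the table where they are.

Things in the scene. Friction and masses are not known exactly. Their poses are not given: they have to be found in the camera images.
- press: Bench hold-down press, fixed: grey base plate, top at z = 14 mm, with two upright cheeks (127 mm high) at the far end carrying the arm's hinge. Origin on the table under the middle of the carriage's start position; x points from the robot's end of the press to the hinge (away from the robot, turned up to 20 degrees), y left, z up. The base spans x -87 to 135, y -150 to 86 mm.
- hold_arm (a joint): Angle of the arm about its hinge: 0 = lowered, on its stop (start); grows as the crossbar goes up and away; 1.30 = raised stop. Balance point at about 0.65: let go below it, the arm falls back; above it, it swings on to 1.30 by itself and stays. Disc counterweight on a short horn by the hinge. 1 to 3 N along the crossbar's path starts it, less further up; lightly damped.
- crossbar (a point): Middle of the crossbar at the top of the arm's swept-up neck, on its axis: round bar along the press's y, 14 mm thick, 100 mm long, ends 18 mm. Lowered: z = 244 mm, 49 mm before the press's origin in x. The side towards the robot is open. The neck (14 mm thick) goes down from its middle, almost upright, to the level bar of the arm, which holds a presser pad over the frame.
- hinge_pin (a point): Middle of the arm's hinge (fixed): x = 100 mm in the press's frame, z = 110 mm; its axis is along the press's y. The crossbar moves about it on a circle of 200 mm radius, from 42 degrees above level on the robot's side (lowered), over the top, to 116 degrees (raised).
- carriage (a joint): Travel of the carriage along the press's -y (to the right): 0 = under the arm (start), 0.100 m = against the end stop. It slides with 1.5 N of friction and 4 N s/m damping and stays where it is left.
- push_plate (a point): Middle (along x) of the left (+y) face of the carriage's upright plate, at z = 60 mm: the face to push, towards the press's -y. The plate is aluminium, 44 mm long in x, 8 mm thick, from z = 19 to 75 mm, at the robot's end of the carriage (55 mm before its middle). The carriage is a wooden tray 156 x 66 mm, rim at z = 37 mm.
- nest (a point): Centre of the nest's cork floor, in the carriage, z = 29 mm; moves with the carriage. The nest is a recess 146 x 54 mm with a rim 8 mm high.
- frame: Spectacle frame front without temples, black, 44 x 136 x 11 mm, 20 g, loose, lying flat in the nest with its length along the press's x. Origin at the centre of its underside. Not to be touched or lifted.
- loupe: Bystander: black eye loupe, 38 mm wide, 31 mm high, to the left of the press. Origin at the centre of its underside.
- cement_bottle: Bystander: small brown bottle with black cap, 32 mm wide, 62 mm high, to the right of the press. Origin at the centre of its underside.
- screwdriver: Bystander: screwdriver with ivory handle, 170 mm long, lying to the right of the press. Origin at its middle, on the table.
- tape_roll: Bystander: small roll of tape, 44 mm wide, 12 mm high, right of and in front of the press. Origin at the centre of its underside.
- marker: Bystander: white marker pen with black cap, 135 mm long, 17 mm thick, lying at the left. Origin at its middle, on the table.

How it is judged:
By the outcome, as a careful person would: the job done as asked, in the order asked, and still so for the second after the job is handed in, with the robot touching nothing.
It also fails if it takes over 48 s, if anything falls off the work surface, if the arm or the gripper's body presses on something with over 40 N, if the wrist force passes 120 N, or if a joint passes its speed limit or range.

## Robot

A 6-joint arm with a two-finger parallel gripper is mounted at the origin on a cart in front of the work surface, level with it; the furniture and walls round the work are solid. World frame = base frame: x ahead of the robot, y to its left, z up, the work surface at z = 0. Lengths are in mm, angles in rad, forces in N, time in s.
With the tool pointing down it reaches from about 350 to 725 mm from the base axis. Payload 4.3 kg.
Tool frame: the origin (TCP) lies at the centre of the arm's flange, where the gripper is bolted on; the fingertips stand 173 mm ahead of it and the grasp point (between the pads) lies 155 mm ahead of it; z points along the fingers, y is the direction in which the jaws open and shut (so a half turn about z gives the same grasp; the last joint's range is limited). The gripper opens to 85 mm and grips with 20 to 120 N. Pads are 22 mm wide; open, the fingers measure 114 mm over their backs; the gripper's body (76 mm by 85 mm) begins 54 mm behind the grasp point. The pads swing forward as they close: fully open they stand 13 mm farther back than shut.
Start: joints at [1.17, 0.377, 0.081, 1.274, 0, 1.46], TCP at [164.863, 550.879, 404.729] pointing down, gripper open.
Joint ranges: [-2.72, 2.72], [-0.84, 1.66], [-1.02, 1.22], [-1.77, 2.12], [-1.37, 1.28], [-3.14, 3.14]. Speed limits (rad/s): [2.57, 2.57, 3.14, 3.14, 3.14, 3.14].

## Interface

Orientations are given as a rotation vector (axis times angle).
In Python, from station import sensors, eyes, workorder, find_in, pinpoint gives the robot as it stands.
- The arm moves only by the tool arm_command, never from a script. Its argument "steps" is one flat list of numbers, 7 for each row, row after row: the shift along the tool's x, y, z in units of 30 mm (1.0 is 30 mm), then the turn, a rotation vector about the tool's x, y, z in units of 6 degrees (1.0 is 6 degrees), then the opening, from 0 (shut) to 1 (fully open). A call has exactly 8 rows; each row shifts and turns the commanded pose from where the row before left it, along the tool's axes as they then stand; what a row does not reach is not made up. A row lasts 1/12 s, in which the tool goes at most 41.7 mm and 7.16 degrees, less where a joint would pass 70% of its speed; a pose out of reach is approached as far as the arm can. A call is refused whole if a number of a shift passes 1 or a number of a turn 1, either way. A call with a gripper value outside its range is refused whole. The fingers move at their own pace and stop on an object; "squeeze" is the grip in N (left out, the last holds). Time passes only in rows, so rows that do not move let the fingers close, or fill a call up. It gives the time, the measured TCP pose, the force and the opening at its end, in the units of the state.
- sensors.read_state(): the state, without advancing time (a new reading comes with each control period).
- eyes.read_camera(name): name is "scene" or "top"; returns the picture (480x640x3 uint8, blue, green, red); there is no depth.
- eyes.camera_params(name): a dict with "fovy" (degrees; the focal length in pixels is half the picture's height over the tangent of half this angle, whatever the lens; pixels are square), "cx", "cy" (the principal point, pixels), "view" (4x4, takes a point from world to camera coordinates). Camera axes: x right, y up, looking along -z (the intrinsics and any distortion apply to the point x, -y, -z); pixel columns grow to the right and rows downward; lengths in mm; the calibration is good to about 2 mm. A picture is of the moment at which its call begins. camera_params takes no time and is no camera call.
- workorder.close_job(): hands the job in, once; it reports no verdict.
Trained networks look in the newest picture that a camera, given by its name, has taken for a name from the list of things; names that differ only in an ending like _2 or _b are one class to them, and where a whole thing is asked for, a point or a joint stands for the part that bears it (a point fixed in the world has none). Each returns a list of dicts, best first, with "score" (0 to 1); they miss things now and then, are a little off and sometimes report something else, mostly with a low value. They report only what shows in the picture. A call takes as long as a camera call.
- find_in(label, camera): "location" ([column, row] in pixels, amid what is visible of it).
- pinpoint(label, camera): "location" ([column, row] in pixels: a listed point, or the origin of a listed thing).
The state is a dict: "clock": time; "joints": joint angles; "qd": joint speeds; "joint_torque": joint torques, N m; "eef_pos": TCP position; "orientation": TCP orientation; "force": force on the tool from outside, world axes, zero at the start; "moment": the same for the moment, N m; "grip_width": finger opening in mm.
Only numpy, scipy, OpenCV 4.12 (cv2) and the standard library are available. Lean on these libraries where they do the work, as an engineer would, in place of code of your own. Each camera call takes 0.05 s, during which the arm holds its last target.

## Working session

There is one attempt and no reset: what is moved stays moved. The work goes in short steps, Python scripts to look and compute and a tool call to move; the robot and the scene stay as the last step left them, time stands still between calls to the robot, and variables do not carry over. Pictures are saved under pics/ and viewed, and the job is handed in when it is done.

Besides the shell and the picture viewer there is one more tool, called after "Emit:" by a JSON object that holds its "method" and its "body". arm_command: Moves the arm, as the interface text tells. Its arguments: {"type":"object","properties":{"steps":{"type":"array","items":{"type":"number"}},"squeeze":{"type":"number"}},"required":["steps"]}

```bash
ls; mkdir -p pics
cat > h.py <<'E'
import numpy as np, cv2
from station import sensors, eyes, workorder, find_in, pinpoint
def snap(c,n):
    im=eyes.read_camera(c); cv2.imwrite(f'pics/{n}.png',im); return im
E
python3 - <<'E'
from h import *
for c in('scene','top'):
    snap(c,c+'0'); p=eyes.camera_params(c); print({k:(np.round(v,4).tolist() if k=='view' else v) for k,v in p.items()})
    for l in('crossbar','push_plate','nest','hinge_pin','press'):
        print(c,l,[(np.round(d['location'],1).tolist(),round(d['score'],2)) for d in pinpoint(l,c)[:2]])
print(sensors.read_state())
E
```

```text
pics
{'fovy': 45.000780174389725, 'cx': 320.54624016739933, 'cy': 238.41118007377003, 'view': [[0.5869, -0.8094, -0.0202, -336.8604], [0.5651, 0.3916, 0.7261, -407.515], [-0.5798, -0.4375, 0.6873, -1076.6135], [0.0, 0.0, 0.0, 1.0]]}
scene crossbar [([390.2, 249.9], 0.89)]
scene push_plate [([368.9, 312.1], 0.58)]
scene nest [([390.3, 305.2], 0.76)]
scene hinge_pin [([399.4, 245.9], 0.65)]
scene press [([390.8, 315.3], 0.6), ([468.4, 360.9], 0.55)]
{'fovy': 43.64009373189814, 'cx': 323.4983749756628, 'cy': 242.2491092576195, 'view': [[-0.017, -0.9997, -0.0173, -11.0696], [0.9803, -0.0201, 0.1967, -578.1492], [-0.197, -0.0136, 0.9803, -1609.7569], [0.0, 0.0, 0.0, 1.0]]}
top crossbar [([401.8, 253.1], 0.65), ([463.7, 253.4], 0.53)]
top push_plate [([384.2, 272.9], 0.77), ([460.1, 255.7], 0.66)]
top nest [([391.4, 252.4], 0.58)]
top hinge_pin []
top press [([388.8, 253.3], 0.82)]
{'clock': 0.6, 'joints': array([ 1.16969870e+00,  3.77293728e-01,  8.09649253e-02,  1.27442477e+00,
       -6.80664798e-06,  1.46049686e+00]), 'qd': array([-0.00180949, -0.00047467,  0.00138651, -0.00263457,  0.00022496,
        0.00110909]), 'joint_torque': array([-7.11413650e-04, -4.63236666e+01,  2.70009077e+01,  5.81370332e-04,
       -1.10322285e-04, -6.18134194e-06]), 'eef_pos': array([164.85742365, 550.86124161, 404.71933557]), 'orientation': array([4.55174389e-01, 3.10842586e+00, 6.22661020e-05]), 'force': array([ 0.5743288 , -0.00626737, -0.37748669]), 'moment': array([ 0.01337001,  0.01202565, -0.00295504]), 'grip_width': 85.78691375914669}
```

View pics/scene0.png

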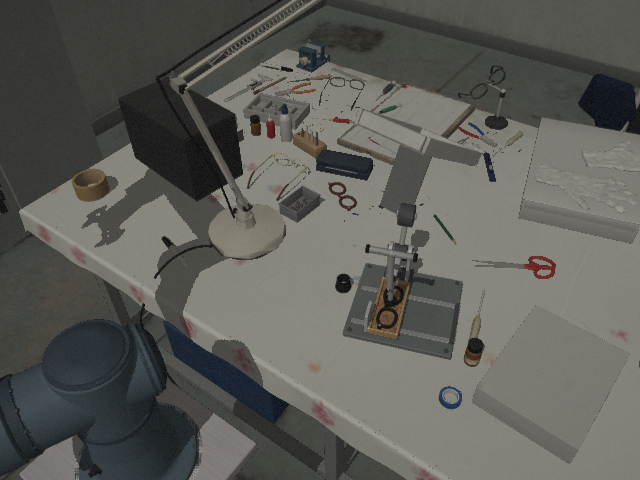

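View pics/top0.png

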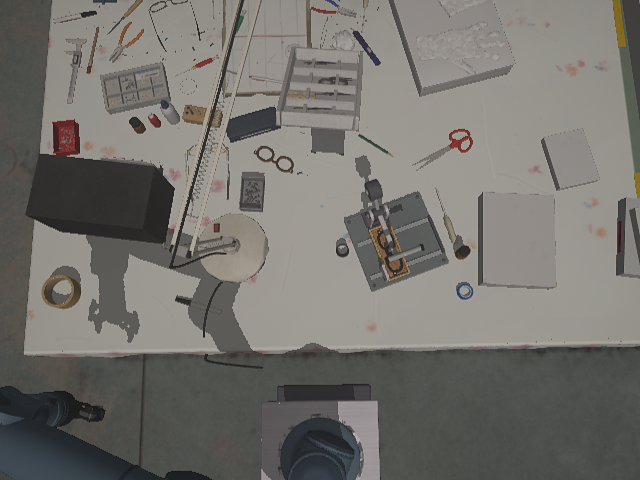

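```bash
cat >> h.py <<'E'
def cam(c):
    p=eyes.camera_params(c); f=240/np.tan(np.radians(p['fovy']/2)); return p,f,np.array(p['view'])
def proj(c,X):
    p,f,V=cam(c); X=np.atleast_2d(X); Y=X@V[:3,:3].T+V[:3,3]; return np.c_[p['cx']+f*Y[:,0]/-Y[:,2], p['cy']-f*Y[:,1]/-Y[:,2]]
def atz(c,uv,z):
    p,f,V=cam(c); d=V[:3,:3].T@np.array([(uv[0]-p['cx'])/f,-(uv[1]-p['cy'])/f,-1]); o=-V[:3,:3].T@V[:3,3]; return o+d*(z-o[2])/d[2]
def P2W(o,th,X):
    c,s=np.cos(th),np.sin(th); X=np.atleast_2d(np.array(X,float)); return np.c_[o[0]+c*X[:,0]-s*X[:,1], o[1]+s*X[:,0]+c*X[:,1], X[:,2]]
E
for n in scene top; do python3 -c "
import cv2
im=cv2.imread('pics/${n}0.png')
c=im[170:380,280:560] if '$n'=='scene' else im[190:320,330:510]
k=2.8 if '$n'=='scene' else 4.4
cv2.imwrite('pics/${n}0z.png',cv2.resize(c,None,fx=k,fy=k,interpolation=cv2.INTER_CUBIC))"; done
```

```text
(no output)
```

View pics/scene0z.png

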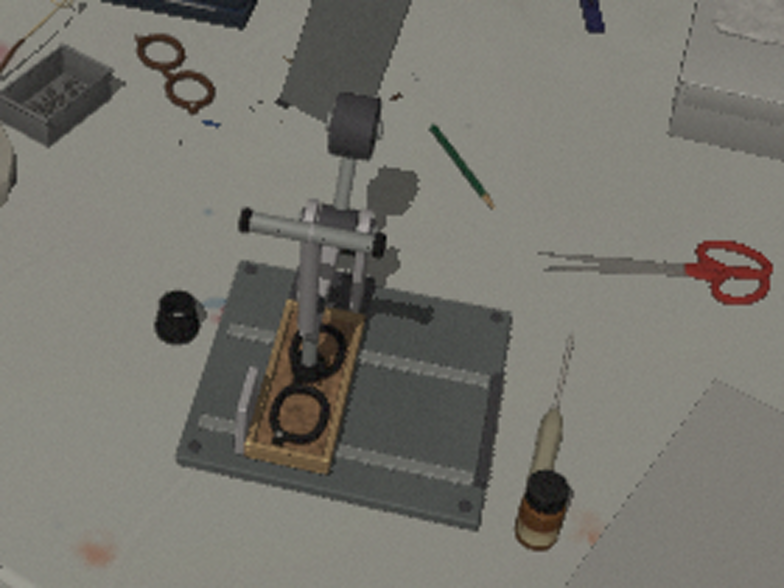

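View pics/top0z.png

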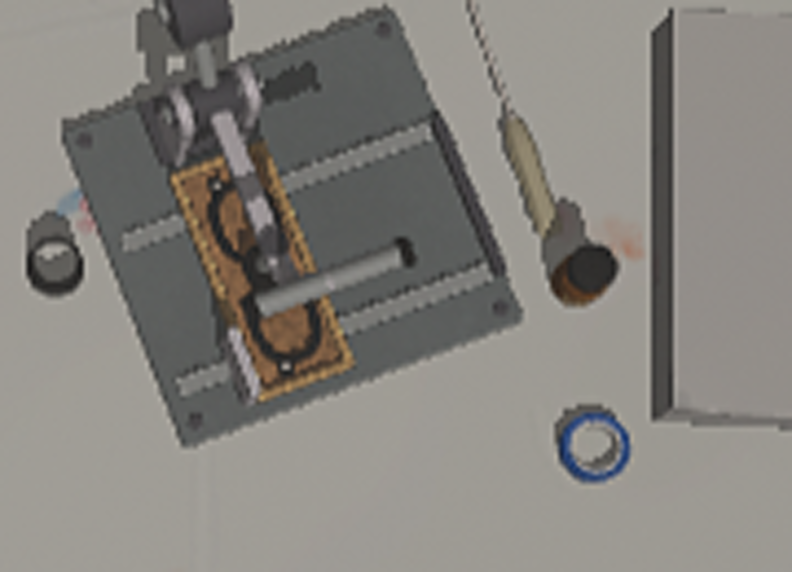

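The two views show the press turned to the left seen from the robot. The lens distortion is unknown, so I fit the press pose to the base-plate corners in both views and look at the residuals. The corners are top (344,218), (418,192), (449,262), (372,292) and scene (366,264), (462,282), (451,358), (344,335).

Run:
```python
from h import *
from scipy.optimize import least_squares
T=[[344.1,217.7],[418.2,191.8],[448.9,262.3],[372,291.6]]
S=[[365.7,263.6],[462.5,281.8],[450.7,357.9],[343.6,335]]
C=[[135,86,14],[135,-150,14],[-87,-150,14],[-87,86,14]]
print(np.round([atz('top',t,14) for t in T],0).tolist());print(np.round([atz('scene',t,14) for t in S],0).tolist())
for cams in (['top'],['scene'],['top','scene']):
    def r(q):
        W=P2W(q[:2],q[2],C); return np.concatenate([(proj(c,W)-(T if c=='top' else S)).ravel() for c in cams])
    s=least_squares(r,[500,-100,0.]); print(cams,np.round(s.x,3),np.round(s.fun,1))
o,th=s.x[:2],s.x[2]
for n,X in dict(crossbar=[-49,0,244],push=[-55,37,60],nest=[0,0,29],barL=[-49,50,244],barR=[-49,-50,244],hinge=[100,0,110]).items():
    W=P2W(o,th,X); print(n,np.round(W,0),np.round(proj('top',W),1),np.round(proj('scene',W),1))
for l in ['loupe','cement_bottle','screwdriver','tape_roll','marker']:
    for c in('top','scene'):
        for d in pinpoint(l,c)[:2]: print(l,c,round(d['score'],2),np.round(d['location'],0),np.round(atz(c,d['location'],0),0))
```

```text
[[657.0, -82.0, 14.0], [730.0, -298.0, 14.0], [522.0, -375.0, 14.0], [443.0, -155.0, 14.0]]
[[651.0, -81.0, 14.0], [730.0, -299.0, 14.0], [522.0, -373.0, 14.0], [442.0, -158.0, 14.0]]
['top'] [ 5.54582e+02 -2.05161e+02  3.38000e-01] [-0.8  1.3  1.3 -0.6  0.3 -0.2 -0.8 -0.5]
['scene'] [ 5.52800e+02 -2.05302e+02  3.49000e-01] [-0.8 -0.3  0.7 -0.   1.4  0.4 -1.4 -0.5]
['top', 'scene'] [ 5.53644e+02 -2.05165e+02  3.44000e-01] [-1.   1.9  0.9 -0.5  0.4 -0.3 -0.5 -0.  -0.4 -0.6  1.1  0.   1.3  0.3
 -1.4 -1. ]
crossbar [[ 508. -222.  244.]] [[404.2 253.8]] [[391.5 254.3]]
push [[ 489. -189.   60.]] [[384.9 272.4]] [[368.3 314. ]]
nest [[ 554. -205.   29.]] [[388.9 251.3]] [[389.6 307.7]]
barL [[ 491. -175.  244.]] [[385.3 260.9]] [[365.9 249.5]]
barR [[ 524. -269.  244.]] [[423.2 246.6]] [[417.6 259.2]]
hinge [[ 648. -171.  110.]] [[377.8 212.1]] [[400.6 251.2]]
loupe top 0.53 [341. 252.] [561. -72.   0.]
loupe scene 0.49 [344. 288.] [566. -74.   0.]
cement_bottle top 0.66 [462. 256.] [ 541. -414.    0.]
cement_bottle scene 0.85 [467. 362.] [ 543. -403.    0.]
screwdriver top 0.68 [446. 214.] [ 667. -376.    0.]
screwdriver scene 0.47 [477. 319.] [ 659. -371.    0.]
tape_roll top 0.48 [465. 291.] [ 440. -417.    0.]
tape_roll scene 0.88 [447. 398.] [ 442. -408.    0.]
marker top 0.62 [382. 271.] [ 502. -186.    0.]
marker top 0.47 [195. 304.] [419. 347.   0.]
marker scene 0.71 [174. 256.] [410. 338.   0.]
```

The fit agrees with the networks: crossbar within about 4 px, push_plate within about 2 px. The press is at about (554, -205) mm, turned 0.344 rad. Next I check that the way across is clear of the lamp.

```bash
cat >> h.py <<'E'
from scipy.spatial.transform import Rotation as R
O=np.array([554.,-205.]);TH=0.344
def pw(x,y,z): return P2W(O,TH,[x,y,z])[0]
RG=R.from_matrix(np.array([[-np.cos(TH),-np.sin(TH),0],[-np.sin(TH),np.cos(TH),0],[0,0,-1]]).T)
def st():
    s=sensors.read_state(); return s['eef_pos'],R.from_rotvec(s['orientation'])
def rel(tgt,frm=None,rot=None):
    p,r=st(); p=p if frm is None else frm; r=rot or r
    return np.round(r.inv().apply(np.array(tgt)-p)/30,2), np.round(np.degrees((r.inv()*RG).as_rotvec())/6,2)
def inpress():
    p,r=st(); c,s=np.cos(TH),np.sin(TH); d=p[:2]-O
    return np.round([c*d[0]+s*d[1],-s*d[0]+c*d[1],p[2]-173],1)
E
python3 - <<'E'
from h import *
from scipy.optimize import least_squares
def tri(a,b):
    f=lambda X: np.r_[proj('scene',X)[0]-a,proj('top',X)[0]-b]
    s=least_squares(f,[500,200,200.]); return np.round(s.x),np.round(s.fun,1)
print(tri([178,82],[173,266]), tri([388.7,252],[404,253]))
print(RG.as_matrix().round(2))
v=[230,300,0]
pts=[[270,330,430],[330,60,430],pw(-49-7-11-50,30,230+173)]
p,_=st()
for q in pts:
    print(np.round(q),rel(q,frm=p)); p=np.array(q)
p,r=st();print(rel(pts[2],frm=np.array(pts[1]),rot=RG))
E
```

```text
(array([464., 274., 472.]), array([-7.7,  1.5,  5.1, -6.5])) (array([ 506., -218.,  250.]), array([ 1. , -0.2, -1. ,  0.9]))
[[-0.94 -0.34  0.  ]
 [-0.34  0.94  0.  ]
 [-0.    0.   -1.  ]]
[270 330 430] (array([-5.47, -6.05, -0.84]), array([ 0.  ,  0.  , -6.06]))
[330  60 430] (array([-4.5 , -8.05, -0.  ]), array([ 0.  ,  0.  , -6.06]))
[ 434. -216.  403.] (array([-5.95, -7.83,  0.9 ]), array([ 0.  ,  0.  , -6.06]))
(array([-0.15, -9.83,  0.9 ]), array([0., 0., 0.]))
```

Emit:
{"method": "arm_command", "body": {"steps": [-0.5, -0.8, -0.1, 0, 0, 0, 0, -0.5, -0.8, -0.1, 0, 0, 0, 0, -0.5, -0.8, -0.1, 0, 0, 0, 0, -0.5, -0.8, -0.1, 0, 0, 0, 0, -0.5, -0.8, -0.1, 0, 0, 0, 0, -0.5, -0.8, -0.1, 0, 0, 0, 0, -0.5, -0.8, -0.1, 0, 0, 0, 0, -0.5, -0.8, -0.1, 0, 0, 0, 0]}}

```text
clock: 1.77
eef_pos: [224.8, 331.2, 428.9]
orientation: [0.454, 3.108, 0.001]
force: [1.4, -0.1, -0.4]
grip_width: 0.1
```

Run:
```python
from h import *
print(st()[0], rel([345,60,430]))
```

```text
[224.78533449 331.18510911 428.93359423] (array([-6.43, -7.51, -0.04]), array([ 0.  ,  0.  , -6.06]))
```

Emit:
{"method": "arm_command", "body": {"steps": [-0.8, -0.94, 0, 0, 0, 0, 0, -0.8, -0.94, 0, 0, 0, 0, 0, -0.8, -0.94, 0, 0, 0, 0, 0, -0.8, -0.94, 0, 0, 0, 0, 0, -0.8, -0.94, 0, 0, 0, 0, 0, -0.8, -0.94, 0, 0, 0, 0, 0, -0.8, -0.94, 0, 0, 0, 0, 0, -0.8, -0.94, 0, 0, 0, 0, 0]}}

```text
clock: 2.43
eef_pos: [344.2, 59.5, 429.1]
orientation: [0.455, 3.107, 0.001]
force: [1.1, 1.5, -0.8]
grip_width: -0.3
```

Emit:
{"method": "arm_command", "body": {"steps": [0, 0, 0, 0, 0, -1, 0, 0, 0, 0, 0, 0, -1, 0, 0, 0, 0, 0, 0, -1, 0, 0, 0, 0, 0, 0, -1, 0, 0, 0, 0, 0, 0, -1, 0, 0, 0, 0, 0, 0, -1, 0, 0, 0, 0, 0, 0, 0, 0, 0, 0, 0, 0, 0, 0, 0]}}

```text
clock: 3.1
eef_pos: [344.0, 61.3, 428.8]
orientation: [-0.524, 3.097, 0.0]
force: [0.2, 0.3, 0.3]
grip_width: 0.3
```

Run:
```python
from h import *
print(st()[0], inpress(),rel(pw(-130,30,225+173)))
```

```text
[343.99268964  61.34568475 428.80263158] [-107.9  321.6  255.8] (array([ 0.65, -9.73,  1.03]), array([-0.  ,  0.  , -0.09]))
```

Emit:
{"method": "arm_command", "body": {"steps": [0.08, -1, 0.1, 0, 0, 0, 0, 0.08, -1, 0.1, 0, 0, 0, 0, 0.08, -1, 0.1, 0, 0, 0, 0, 0.08, -1, 0.1, 0, 0, 0, 0, 0.08, -1, 0.1, 0, 0, 0, 0, 0.08, -1, 0.1, 0, 0, 0, 0, 0.08, -1, 0.1, 0, 0, 0, 0, 0.08, -1, 0.1, 0, 0, 0, 0]}}

```text
clock: 3.77
eef_pos: [405.5, -173.0, 404.6]
orientation: [-0.523, 3.097, -0.0]
force: [0.2, 0.6, 0.6]
grip_width: 0.4
```

Emit:
{"method": "arm_command", "body": {"steps": [0, -0.6, 0.1, 0, 0, 0, 0, 0, -0.6, 0.1, 0, 0, 0, 0, 0, -0.5, 0.1, 0, 0, 0, 0, 0, 0, 0, 0, 0, 0, 0, 0, 0, 0, 0, 0, 0, 0, 0, 0, 0, 0, 0, 0, 0, 0, 0, 0, 0, 0, 0, 0, 0, 0, 0, 0, 0, 0, 0]}}

```text
clock: 4.43
eef_pos: [422.1, -218.7, 395.9]
orientation: [-0.529, 3.097, 0.0]
force: [-0.1, 0.1, 0.3]
grip_width: -0.1
```

Run:
```python
from h import *
print(st()[0], inpress(),rel(pw(-130,30,222+173)))
a=snap('scene','s1')[170:380,280:560];b=snap('top','t1')[190:320,330:510]
cv2.imwrite('pics/s1z.png',cv2.resize(a,None,fx=2.8,fy=2.8)); cv2.imwrite('pics/t1z.png',cv2.resize(b,None,fx=4.4,fy=4.4))
```

```text
[ 422.14214628 -218.74061433  395.94636848] [-128.8   31.5  222.9] (array([ 0.04, -0.05,  0.03]), array([ 0.  ,  0.  , -0.05]))
```

View pics/s1z.png

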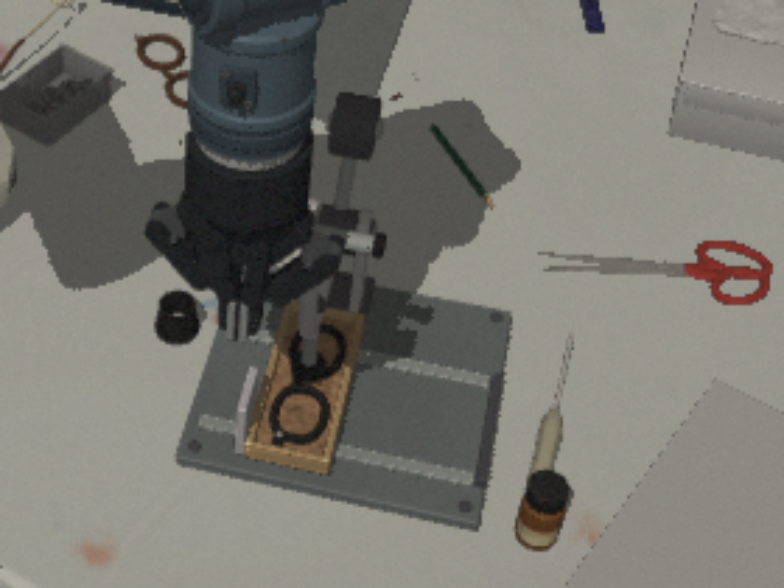

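View pics/t1z.png

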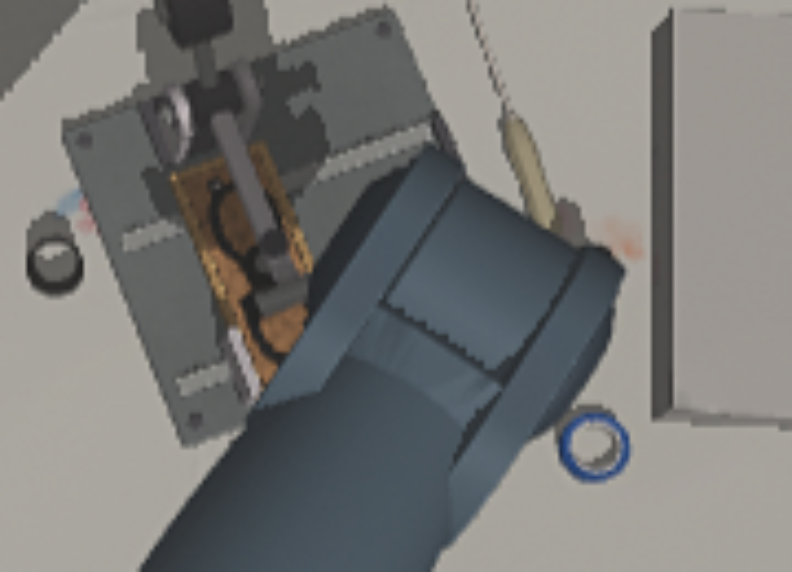

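The scene view shows the fingers robot-side of the bar, left of the neck, with the gripper's links sloping out above the tips. So I keep the tips only about 16 mm under the bar's axis.

Emit:
{"method": "arm_command", "body": {"steps": [-0.4, 0, -0.05, 0, 0, 0, 0, -0.4, 0, -0.05, 0, 0, 0, 0, -0.4, 0, -0.05, 0, 0, 0, 0, -0.2, 0, 0, 0, 0, 0, 0, -0.2, 0, 0, 0, 0, 0, 0, -0.2, 0, 0, 0, 0, 0, 0, 0, 0, 0, 0, 0, 0, 0, 0, 0, 0, 0, 0, 0, 0]}}

```text
clock: 5.2
eef_pos: [473.4, -201.5, 399.9]
orientation: [0.528, -3.096, -0.0]
force: [-0.4, -0.1, -0.2]
grip_width: 0.3
```

Run:
```python
from h import *
print(inpress(), sensors.read_state()['force'])
a=snap('scene','s2')[170:310,310:510]
cv2.imwrite('pics/s2z.png',cv2.resize(a,None,fx=4,fy=4))
```

```text
[-74.7  30.4 226.9] [-0.41459262 -0.05796052 -0.18887374]
```

View pics/s2z.png

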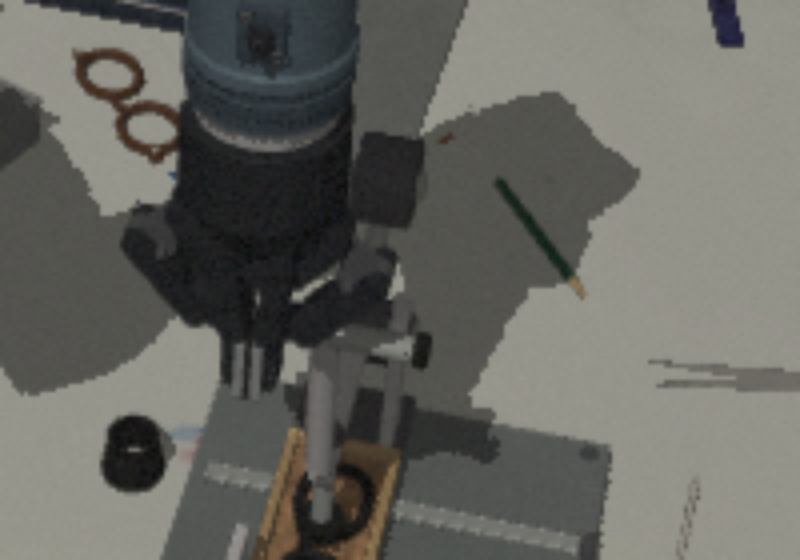

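Emit:
{"method": "arm_command", "body": {"steps": [-0.15, 0, 0, 0, 0, 0, 0, -0.15, 0, 0, 0, 0, 0, 0, -0.17, 0, -0.15, 0, 0, 0, 0, -0.17, 0, -0.15, 0, 0, 0, 0, -0.17, 0, -0.15, 0, 0, 0, 0, -0.17, 0, -0.15, 0, 0, 0, 0, -0.17, 0, -0.15, 0, 0, 0, 0, -0.17, 0, -0.15, 0, 0, 0, 0]}}

```text
clock: 5.92
eef_pos: [510.2, -188.5, 428.2]
orientation: [0.527, -3.095, 0.001]
force: [-5.0, -1.7, 3.0]
grip_width: -0.5
```

Run:
```python
from h import *
print(inpress(), sensors.read_state()['force'])
a=snap('scene','s3')[170:310,310:510]
cv2.imwrite('pics/s3z.png',cv2.resize(a,None,fx=4,fy=4))
```

```text
[-35.6  30.3 255.2] [-4.98357573 -1.73100083  3.01487773]
```

View pics/s3z.png

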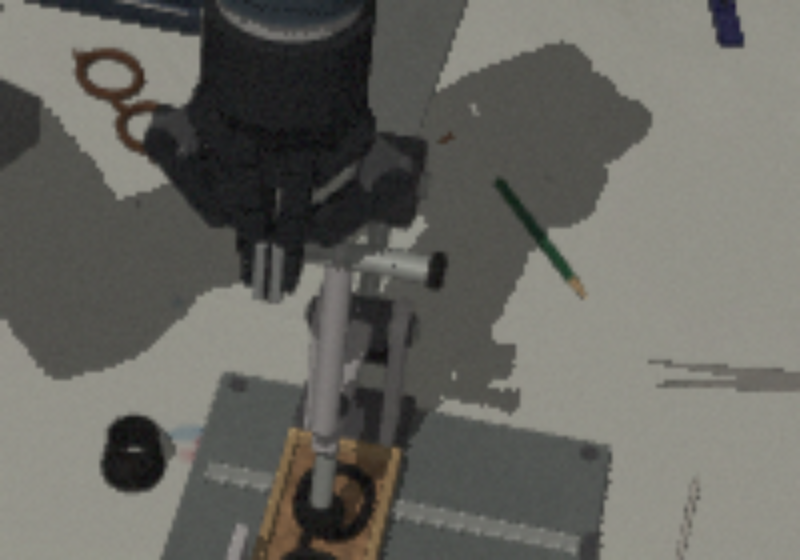

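Contact shows: force is about 6 N and the bar has risen with the tips. I continue along the arc.

Emit:
{"method": "arm_command", "body": {"steps": [-0.27, 0, -0.18, 0, 0, 0, 0, -0.27, 0, -0.17, 0, 0, 0, 0, -0.28, 0, -0.16, 0, 0, 0, 0, -0.28, 0, -0.15, 0, 0, 0, 0, -0.3, 0, -0.13, 0, 0, 0, 0, -0.3, 0, -0.11, 0, 0, 0, 0, -0.3, 0, -0.1, 0, 0, 0, 0, -0.3, 0, -0.08, 0, 0, 0, 0]}}

```text
clock: 6.63
eef_pos: [576.4, -165.5, 460.3]
orientation: [-0.528, 3.096, -0.0]
force: [-1.1, -0.1, -0.0]
grip_width: 0.1
```

Run:
```python
from h import *
print(inpress(), sensors.read_state()['force'])
a=snap('scene','s4')[150:310,290:510]
cv2.imwrite('pics/s4z.png',cv2.resize(a,None,fx=3.6,fy=3.6))
```

```text
[ 34.5  29.7 287.3] [-1.07572682 -0.14028185 -0.02478907]
```

View pics/s4z.png

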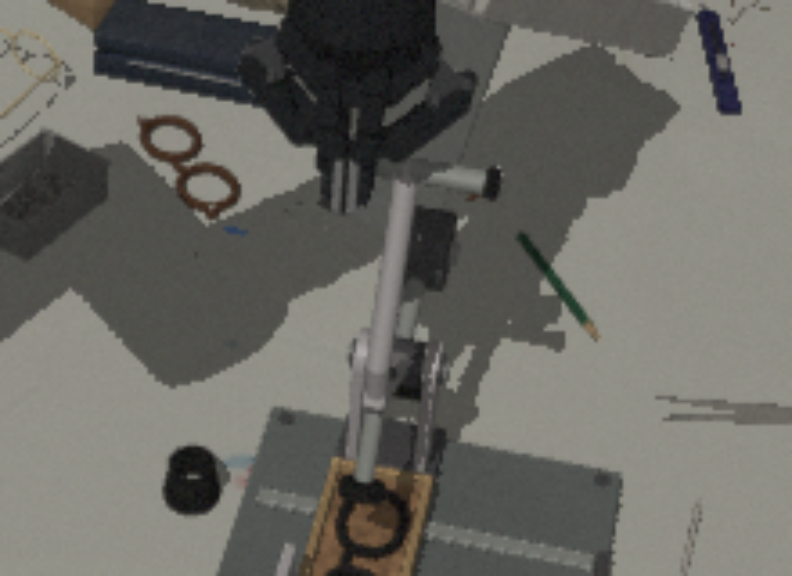

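The arm is now near the balance point and still against the tips. I push about 50 mm further.

Emit:
{"method": "arm_command", "body": {"steps": [-0.25, 0, -0.06, 0, 0, 0, 0, -0.25, 0, -0.06, 0, 0, 0, 0, -0.25, 0, -0.05, 0, 0, 0, 0, -0.25, 0, -0.03, 0, 0, 0, 0, -0.25, 0, 0, 0, 0, 0, 0, -0.25, 0, 0, 0, 0, 0, 0, -0.2, 0, 0, 0, 0, 0, 0, 0, 0, 0, 0, 0, 0, 0]}}

```text
clock: 7.35
eef_pos: [624.8, -148.4, 465.1]
orientation: [-0.529, 3.096, 0.001]
force: [-0.1, -0.0, 0.1]
grip_width: 0.2
```

Run:
```python
from h import *
print(inpress(), sensors.read_state()['force'])
a=snap('scene','s5')[130:310,280:520]
cv2.imwrite('pics/s5z.png',cv2.resize(a,None,fx=3.3,fy=3.3))
```

```text
[ 85.7  29.4 292.1] [-0.05820834 -0.0300154   0.08243265]
```

View pics/s5z.png

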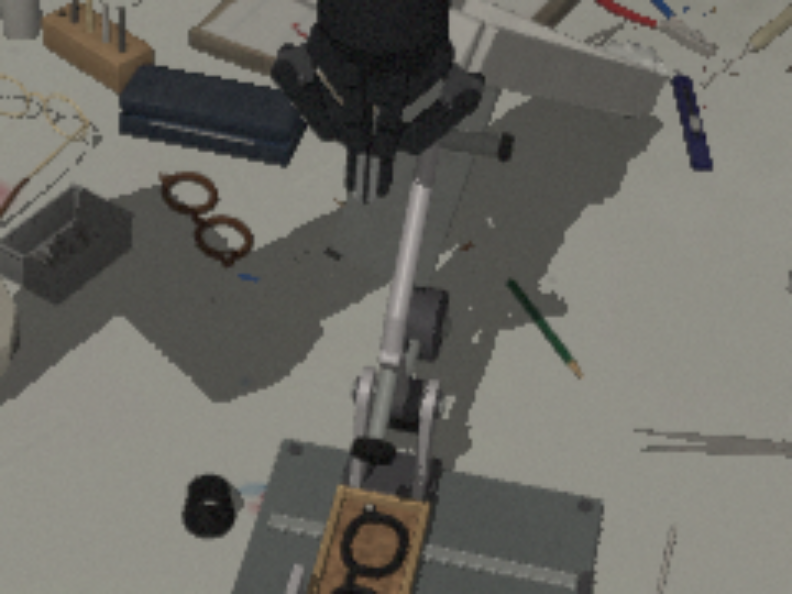

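The force is back to zero and the arm is going on by itself. I lift and back off to the left, then check that it stays raised.

Emit:
{"method": "arm_command", "body": {"steps": [0, 0.1, -0.8, 0, 0, 0, 0, 0.3, 0.3, -0.2, 0, 0, 0, 0, 0.7, 0.4, 0, 0, 0, 0, 0, 0.8, 0.4, 0, 0, 0, 0, 0, 0.8, 0.4, 0, 0, 0, 0, 0, 0.8, 0.4, 0, 0, 0, 0, 0, 0.7, 0.4, 0, 0, 0, 0, 0, 0.6, 0.3, 0, 0, 0, 0, 0]}}

```text
clock: 8.07
eef_pos: [461.8, -118.7, 495.9]
orientation: [-0.527, 3.097, 0.0]
force: [-0.2, 0.0, -0.7]
grip_width: -0.0
```

Run:
```python
from h import *
print(inpress(), sensors.read_state()['force'], rel(pw(-55,95,50+173)))
a=snap('scene','s6')[110:380,240:600]
cv2.imwrite('pics/s6z.png',cv2.resize(a,None,fx=2.2,fy=2.2))
b=snap('top','t6')[170:320,320:520]
cv2.imwrite('pics/t6z.png',cv2.resize(b,None,fx=4,fy=4))
for c in('scene','top'):
  for l in ('crossbar','push_plate','nest'):
    print(c,l,[(np.round(d['location'],1).tolist(),round(d['score'],2)) for d in pinpoint(l,c)[:2]])
print(proj('scene',[pw(188,0,290),pw(-55,37,60),pw(0,0,29)]),proj('top',[pw(188,0,290),pw(-55,37,60),pw(0,0,29)]))
```

```text
[-57.7 112.4 322.9] [-0.24903014  0.005853   -0.73261284] (array([-0.09, -0.58,  9.1 ]), array([-0.  ,  0.  , -0.06]))
scene crossbar [([412.0, 159.4], 0.64)]
scene push_plate [([365.1, 310.2], 0.8)]
scene nest [([392.9, 307.0], 0.78)]
top crossbar [([366.5, 159.6], 0.98)]
top push_plate [([385.4, 273.6], 0.44)]
top nest [([448.3, 214.2], 0.69), ([388.0, 256.1], 0.65)]
[[414.46724802 163.26516485]
 [368.37287457 313.87140273]
 [389.63309612 307.51762272]] [[369.65834761 161.25277451]
 [384.79843603 272.30580256]
 [388.82632953 251.21975662]]
```

View pics/s6z.png

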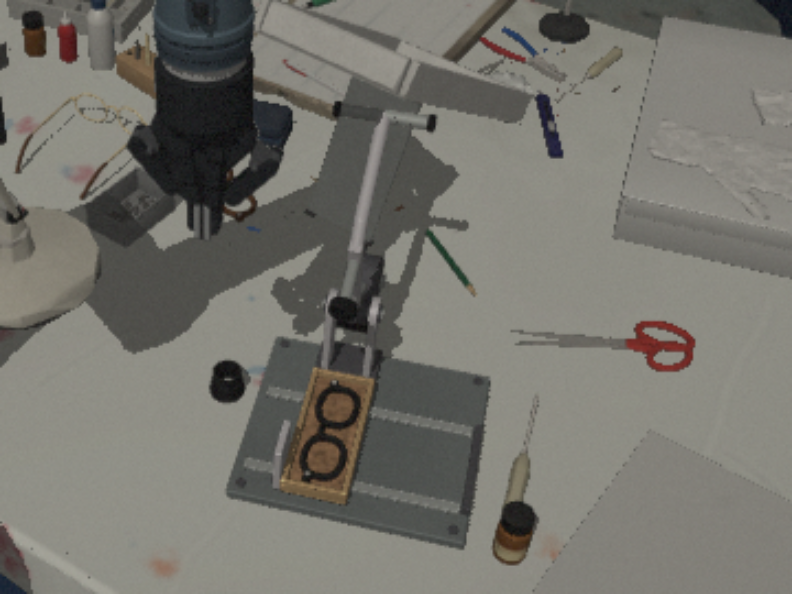

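View pics/t6z.png

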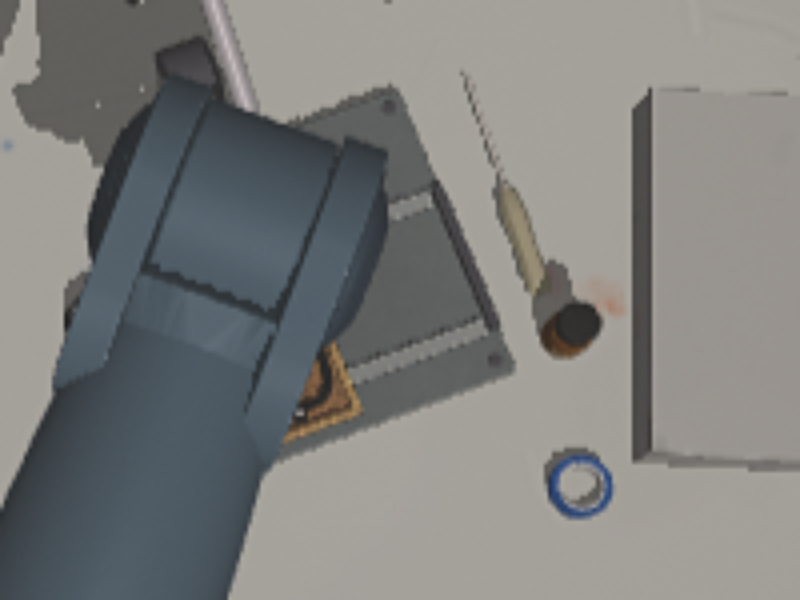

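Both views put the crossbar within about 4 px of the fully raised position, and the frame and carriage haven't moved. I come down left of the plate.

Emit:
{"method": "arm_command", "body": {"steps": [0, 0, 1, 0, 0, 0, 0, 0, 0, 1, 0, 0, 0, 0, 0, 0, 1, 0, 0, 0, 0, 0, 0, 1, 0, 0, 0, 0, 0, 0, 1, 0, 0, 0, 0, 0, 0, 1, 0, 0, 0, 0, 0, 0, 1, 0, 0, 0, 0, 0, 0, 0.6, 0, 0, 0, 0]}}

```text
clock: 9.13
eef_pos: [463.4, -118.8, 264.2]
orientation: [0.527, -3.094, -0.003]
force: [0.4, 0.7, 0.1]
grip_width: 0.1
```

Emit:
{"method": "arm_command", "body": {"steps": [-0.05, 0, 0.5, 0, 0, 0, 0, -0.05, 0, 0.5, 0, 0, 0, 0, 0, 0, 0.4, 0, 0, 0, 0, 0, -0.3, 0.1, 0, 0, 0, 0, 0, -0.3, 0, 0, 0, 0, 0, 0, -0.2, 0, 0, 0, 0, 0, 0, 0, 0, 0, 0, 0, 0, 0, 0, 0, 0, 0, 0, 0]}}

```text
clock: 9.8
eef_pos: [475.7, -141.7, 223.5]
orientation: [-0.526, 3.095, -0.002]
force: [-0.6, -0.6, 0.4]
grip_width: 0.3
```

Run:
```python
from h import *
print(inpress(), sensors.read_state()['force'])
a=snap('scene','s7')[230:380,320:520]
cv2.imwrite('pics/s7z.png',cv2.resize(a,None,fx=4,fy=4))
```

```text
[-52.4  86.   50.5] [-0.60912834 -0.62298213  0.40384564]
```

View pics/s7z.png

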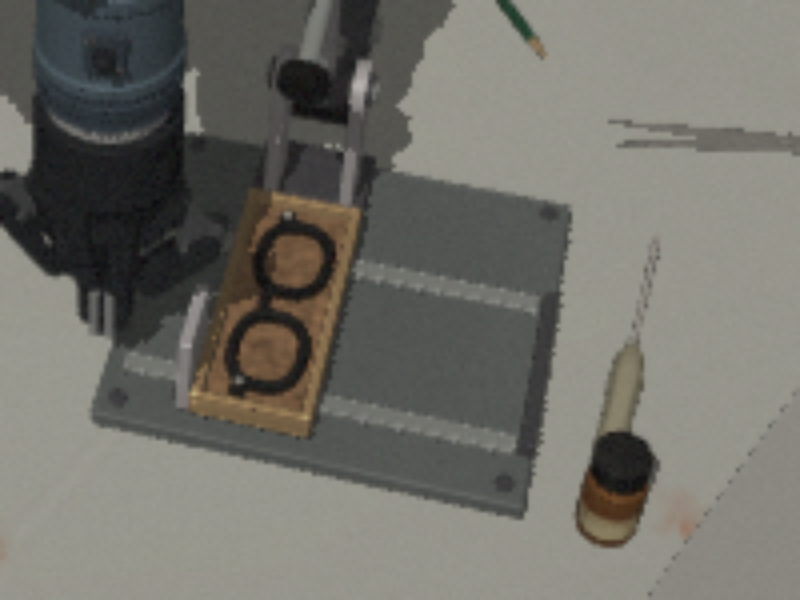

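Emit:
{"method": "arm_command", "body": {"steps": [0.05, -0.3, 0, 0, 0, 0, 0, 0.05, -0.3, 0, 0, 0, 0, 0, 0, -0.25, 0, 0, 0, 0, 0, 0, -0.2, 0, 0, 0, 0, 0, 0, -0.2, 0, 0, 0, 0, 0, 0, -0.2, 0, 0, 0, 0, 0, 0, -0.2, 0, 0, 0, 0, 0, 0, -0.2, 0, 0, 0, 0, 0]}}

```text
clock: 10.52
eef_pos: [490.4, -194.5, 222.5]
orientation: [0.528, -3.097, -0.001]
force: [-1.1, 0.9, 1.7]
grip_width: -0.4
```

Run:
```python
from h import *
print(inpress(), sensors.read_state()['force'])
a=snap('scene','s8')[230:380,320:520]
cv2.imwrite('pics/s8z.png',cv2.resize(a,None,fx=4,fy=4))
```

```text
[-56.3  31.3  49.5] [-1.08587848  0.90639347  1.74637392]
```

View pics/s8z.png

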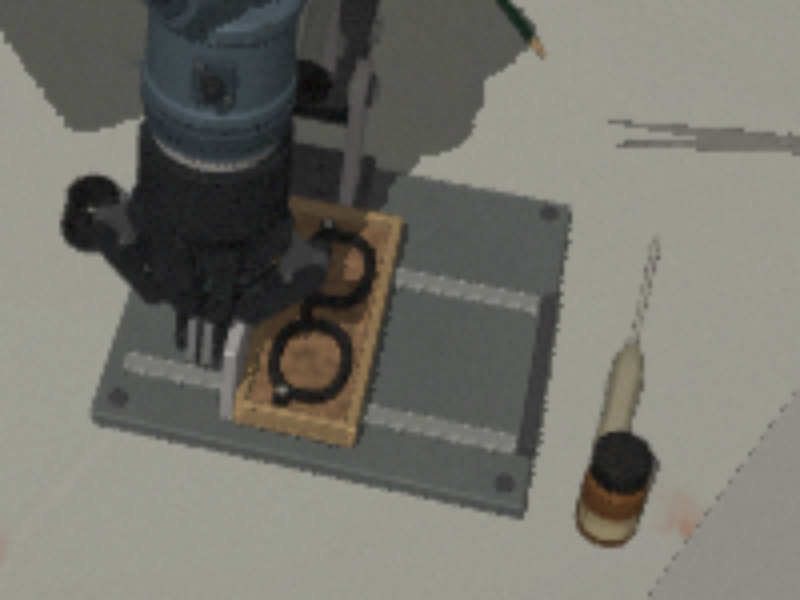

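The carriage is moving with the fingers, the frame is still in its nest, and the force is low. I keep pushing.

Emit:
{"method": "arm_command", "body": {"steps": [0, -0.2, 0, 0, 0, 0, 0, 0, -0.2, 0, 0, 0, 0, 0, 0, -0.2, 0, 0, 0, 0, 0, 0, -0.2, 0, 0, 0, 0, 0, 0, -0.2, 0, 0, 0, 0, 0, 0, -0.2, 0, 0, 0, 0, 0, 0, -0.2, 0, 0, 0, 0, 0, 0, -0.2, 0, 0, 0, 0, 0]}}

```text
clock: 11.23
eef_pos: [506.4, -239.9, 222.5]
orientation: [-0.528, 3.097, 0.0]
force: [0.9, 1.7, -0.2]
grip_width: 0.2
```

Run:
```python
from h import *
print(inpress(), sensors.read_state()['force'])
a=snap('scene','s9')[230:380,320:520]
cv2.imwrite('pics/s9z.png',cv2.resize(a,None,fx=4,fy=4))
```

```text
[-56.6 -16.9  49.5] [ 0.8525463   1.67550249 -0.24864465]
```

View pics/s9z.png

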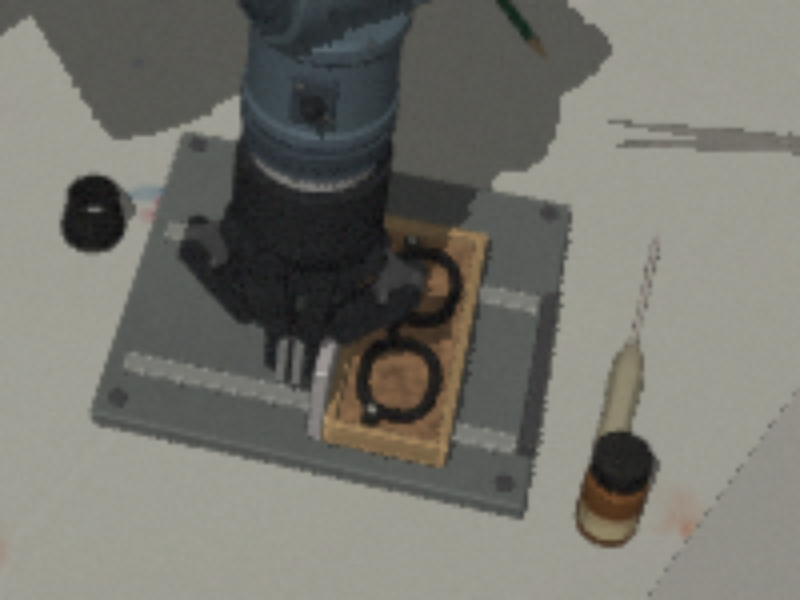

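Emit:
{"method": "arm_command", "body": {"steps": [0, -0.15, 0, 0, 0, 0, 0, 0, -0.15, 0, 0, 0, 0, 0, 0, -0.1, 0, 0, 0, 0, 0, 0, -0.1, 0, 0, 0, 0, 0, 0, -0.1, 0, 0, 0, 0, 0, 0, -0.1, 0, 0, 0, 0, 0, 0, -0.1, 0, 0, 0, 0, 0, 0, -0.05, 0, 0, 0, 0, 0]}}

```text
clock: 11.95
eef_pos: [514.7, -263.9, 222.6]
orientation: [0.527, -3.097, 0.0]
force: [-0.4, 1.6, 0.2]
grip_width: 0.3
```

Run:
```python
from h import *
print(inpress(), sensors.read_state()['force'])
```

```text
[-56.8 -42.2  49.6] [-0.39657646  1.64274431  0.20692262]
```

Emit:
{"method": "arm_command", "body": {"steps": [0, -0.05, 0, 0, 0, 0, 0, 0, -0.05, 0, 0, 0, 0, 0, 0, -0.05, 0, 0, 0, 0, 0, 0, -0.05, 0, 0, 0, 0, 0, 0, -0.05, 0, 0, 0, 0, 0, 0, 0, 0, 0, 0, 0, 0, 0, 0, 0, 0, 0, 0, 0, 0, 0, 0, 0, 0, 0, 0]}}

```text
clock: 12.62
eef_pos: [515.9, -267.7, 222.5]
orientation: [0.53, -3.096, -0.012]
force: [-3.9, 12.0, 10.1]
grip_width: 0.2
```

Run:
```python
from h import *
print(inpress(), sensors.read_state()['force'])
a=snap('scene','s10')[230:380,320:520]
cv2.imwrite('pics/s10z.png',cv2.resize(a,None,fx=4,fy=4))
```

```text
[-57.  -46.1  49.5] [-3.9019327  12.03866774 10.09334026]
```

View pics/s10z.png

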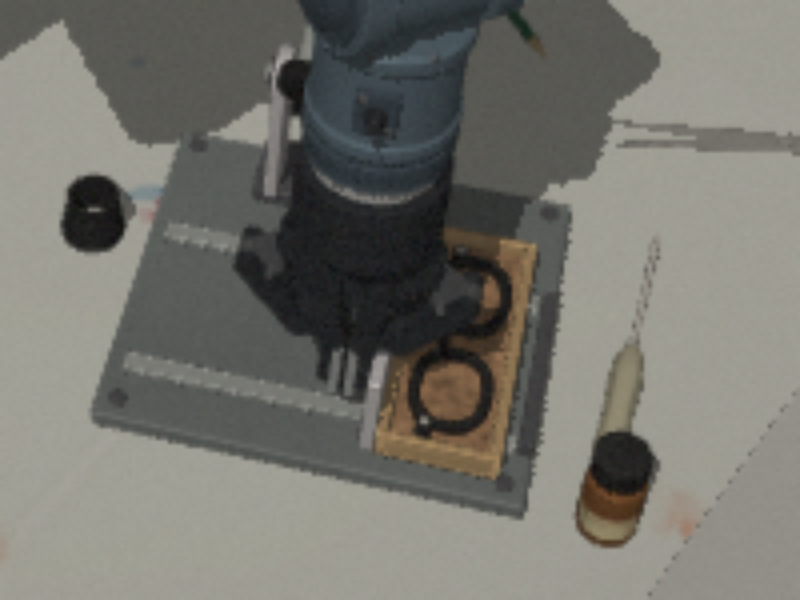

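The force is up to 16 N and the motion has stalled. I check the carriage's position against the model at 100 mm travel.

Run:
```python
from h import *
im=cv2.imread('pics/s10.png'); K=6; x0,y0=400,270
z=cv2.resize(im[y0:y0+95,x0:x0+120-0],None,fx=K,fy=K,interpolation=cv2.INTER_CUBIC)
im0=cv2.imread('pics/s6.png'); z0=cv2.resize(im0[265:365,350:450],None,fx=K,fy=K,interpolation=cv2.INTER_CUBIC)
def dr(z,t,x0,y0):
    q=proj('scene',P2W(O,TH,[[sx*78,sy*33-t,37] for sx,sy in((-1,-1),(-1,1),(1,1),(1,-1))]))
    q=((q+.5-[x0,y0])*K).astype(int); cv2.polylines(z,[q],True,(0,255,0),1)
dr(z,100,x0,y0); dr(z0,0,350,265)
cv2.imwrite('pics/o10.png',z);cv2.imwrite('pics/o6.png',z0)
```

```text
(no output)
```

View pics/o10.png

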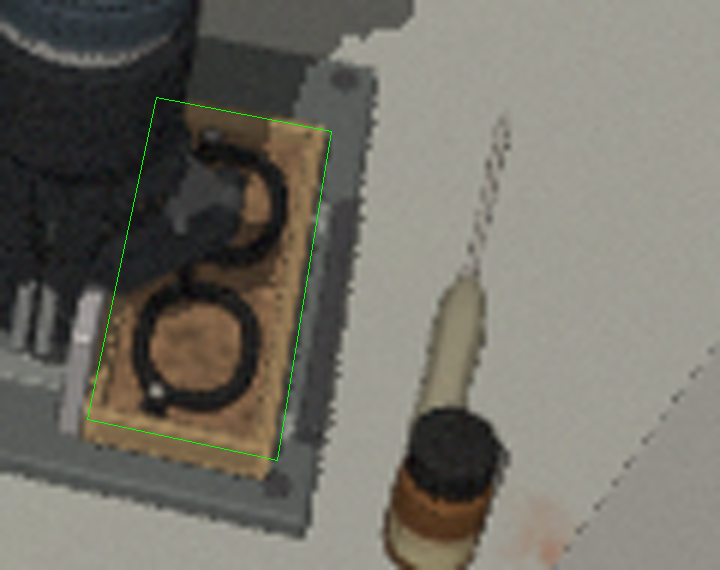

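View pics/o6.png

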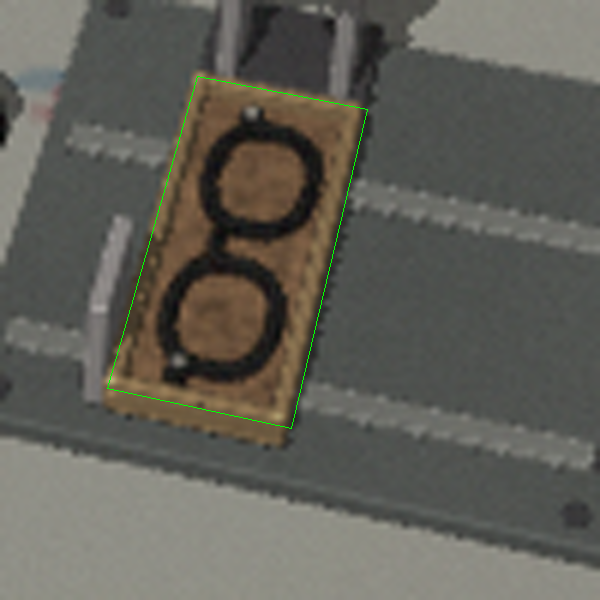

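Emit:
{"method": "arm_command", "body": {"steps": [0, -0.05, -0.02, 0, 0, 0, 0, 0, -0.05, -0.02, 0, 0, 0, 0, 0, 0, 0, 0, 0, 0, 0, 0, 0, 0, 0, 0, 0, 0, 0, 0, 0, 0, 0, 0, 0, 0, 0, 0, 0, 0, 0, 0, 0, 0, 0, 0, 0, 0, 0, 0, 0, 0, 0, 0, 0, 0]}}

```text
clock: 13.33
eef_pos: [516.2, -268.6, 222.6]
orientation: [0.532, -3.094, -0.021]
force: [-3.1, 17.6, 7.7]
grip_width: -0.0
```

Run:
```python
from h import *
print(inpress(), sensors.read_state()['force'])
```

```text
[-57.1 -47.1  49.6] [-3.08409016 17.55667204  7.67271551]
```

The force rises while the tip doesn't move (the tool only tilts), so the carriage is at the end stop. I back off to the left and lift.

Emit:
{"method": "arm_command", "body": {"steps": [0, 0.2, 0, 0, 0, 0, 0, 0, 0.3, 0, 0, 0, 0, 0, 0, 0.5, 0, 0, 0, 0, 0, 0, 0.7, 0, 0, 0, 0, 0, 0, 0.7, 0, 0, 0, 0, 0, 0, 0.6, 0, 0, 0, 0, 0, 0, 0.5, 0, 0, 0, 0, 0, 0, 0.3, 0, 0, 0, 0, 0]}}

```text
clock: 14.0
eef_pos: [479.7, -164.6, 223.9]
orientation: [0.529, -3.097, 0.001]
force: [-0.6, 0.3, 0.2]
grip_width: -0.1
```

Emit:
{"method": "arm_command", "body": {"steps": [0, 0.2, -0.4, 0, 0, 0, 0, 0.3, 0.3, -0.8, 0, 0, 0, 0, 0.5, 0.8, -0.8, 0, 0, 0, 0, 0.5, 0.9, -0.8, 0, 0, 0, 0, 0.5, 0.9, -0.8, 0, 0, 0, 0, 0.5, 0.9, -0.8, 0, 0, 0, 0, 0.3, 0.7, -0.5, 0, 0, 0, 0, 0, 0.2, 0, 0, 0, 0, 0]}}

```text
clock: 14.67
eef_pos: [356.7, -51.8, 373.8]
orientation: [-0.528, 3.093, -0.004]
force: [0.1, -0.1, -0.1]
grip_width: -0.1
```

Run:
```python
from h import *
print(inpress(), sensors.read_state()['force'],sensors.read_state()['clock'])
s=snap('scene','s11'); t=snap('top','t11')
for c in('scene','top'):
  for l in ('crossbar','push_plate','nest','frame'):
    print(c,l,[(np.round(d['location'],1).tolist(),round(d['score'],2)) for d in pinpoint(l,c)[:2]], np.round(proj(c,dict(crossbar=pw(188,0,290),push_plate=pw(-55,-63,60),nest=pw(0,-100,29),frame=pw(0,-100,29))[l]),1))
K=4
def dr(z,x0,y0,c):
    q=proj(c,P2W(O,TH,[[sx*78,sy*33-100,37] for sx,sy in((-1,-1),(-1,1),(1,1),(1,-1))]))
    cv2.polylines(z,[((q+.5-[x0,y0])*K).astype(int)],True,(0,255,0),1)
a=cv2.resize(s[230:380,330:530],None,fx=K,fy=K); dr(a,330,230,'scene'); cv2.imwrite('pics/o11s.png',a)
b=cv2.resize(t[170:320,330:530],None,fx=K,fy=K); dr(b,330,170,'top'); cv2.imwrite('pics/o11t.png',b)
```

```text
[-134.1  210.7  200.8] [ 0.14909261 -0.13836129 -0.08008602] 14.6667
scene crossbar [([413.6, 162.8], 0.71)] [[414.5 163.3]]
scene push_plate [([410.8, 320.2], 0.94)] [[415.  323.7]]
scene nest [([434.1, 316.3], 0.91)] [[434.7 316.8]]
scene frame [([434.3, 311.3], 0.82), ([412.8, 319.1], 0.66)] [[434.7 316.8]]
top crossbar [([369.0, 162.0], 0.75)] [[369.7 161.3]]
top push_plate [([417.6, 257.5], 0.89), ([446.2, 214.8], 0.65)] [[418.6 259.5]]
top nest [([420.7, 243.6], 0.93), ([448.0, 214.1], 0.7)] [[421.7 238.8]]
top frame [([424.0, 237.7], 0.55)] [[421.7 238.8]]
```

View pics/o11s.png

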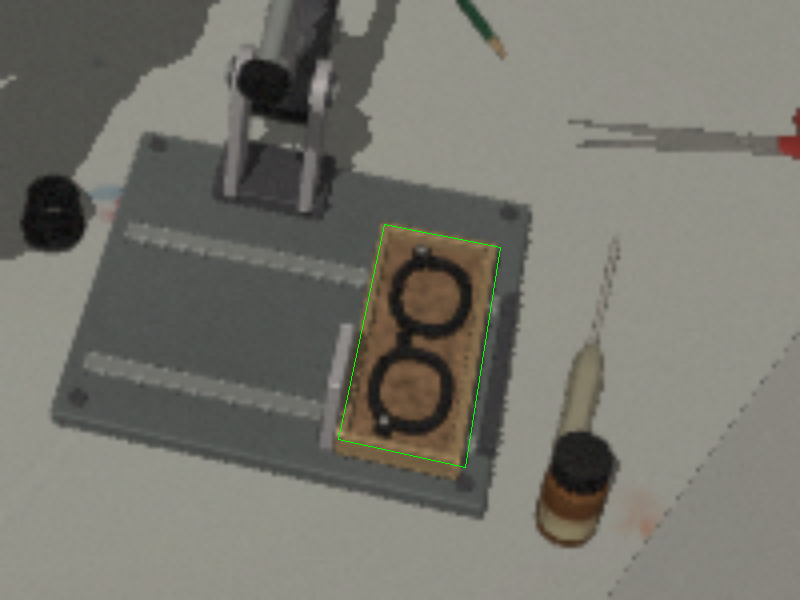

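View pics/o11t.png

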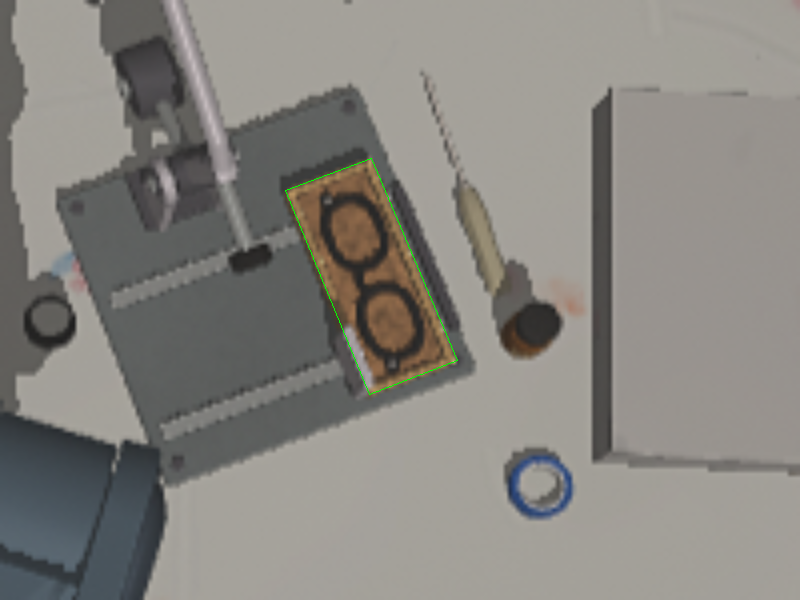

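View pics/s11.png

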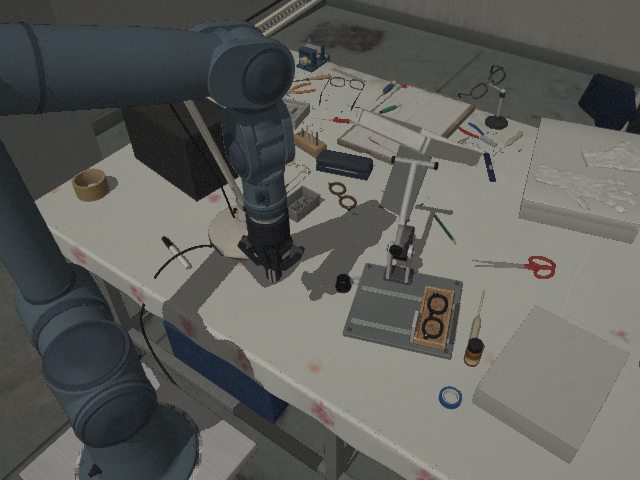

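In both views the tray outline matches the model at 100 mm travel and the crossbar is at the raised stop. The frame lies in its nest, the loupe, bottle, screwdriver, tape and marker are in place, and the robot is clear. I hand the job in.

```bash
python3 -c "
from h import *
print(workorder.close_job(), sensors.read_state()['clock'])"
```

```text
the job is handed in; nothing more can be done
the job is handed in; nothing more can be done
```

The press is open and the carriage is at its end stop. I handed the job in at about 14.7 s, with the robot clear and reading no contact force.

- **Arm:** I pushed the crossbar up along its arc with the shut fingertips. The last force I read while pushing was about 6 N. Past the balance point it swung on by itself. The last check showed it within about 1 px of its fully raised position in both views.
- **Carriage:** With the arm up, I pushed the carriage by its upright plate until it stopped. At the stop the push rose to about 19 N while the fingertips stayed put. The tray's outline matches the model at 100 mm travel in both views, to about 2 mm.
- **Frame and bystanders:** The frame is still in its nest and was not touched. The pictures show the loupe, bottle, screwdriver, tape roll and marker where they were.
- **Disagreements:** In the last check, the networks placed the push plate and the nest up to about 5 px from the model. I went by the outline and the contact force instead. I could not read the force's peaks within a move, only its value at the end of each one.

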